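# Shut the paper cassette and press the drive gear home in the printer

## Robot

A 6-joint arm with a two-finger parallel gripper is mounted at the origin on the work surface. World frame = base frame: x ahead of the robot, y to its left, z up, the work surface at z = 0. Lengths are in m, angles in degrees, forces in N, time in s.
With the tool pointing down it reaches from about 0.275 to 0.775 m from the base axis. Payload 14.6 kg.
Tool frame: the origin (TCP) lies midway between the tips of the shut fingers; the grasp point (between the pads) lies 19 mm behind it (env.grasp_offset is the distance from the TCP to the grasp point, in m); y points along the fingers, z is the direction in which the jaws open and shut, and the axes are right-handed (so a half turn about y gives the same grasp; the last joint's range is limited). The gripper opens to 85 mm and grips with 20 to 120 N. Pads are 22 mm wide; open, the fingers measure 114 mm over their backs; the gripper's body (76 mm by 85 mm) begins 54 mm behind the grasp point. The pads swing forward as they close: fully open they stand 13 mm farther back than shut.
Start: joints at [63.696, 15.075, -2.767, 72.158, 0, 81.102], TCP at [0.157, 0.501, 0.231] pointing down, gripper open.
Joint ranges: [-151.79, 151.79], [-50.71, 97.33], [-67.44, 78.34], [-121.81, 120.89], [-77.56, 73.72], [-180, 180]. Speed limits (degrees/s): [108.29, 108.29, 147.25, 159.86, 180, 180].

## Interface

Orientations are given as [roll, pitch, yaw] about the fixed x, y, z axes, in that order (R = Rz(yaw) Ry(pitch) Rx(roll)).
In Python, from workcell import env gives the robot as it stands.
- The arm moves only by the shell command python3 -m jog 'ROWS'. ROWS is JSON, one flat list of numbers, 5 for each row, row after row: the finger opening in cm, from 0 to 8.54, then the shift along the tool's x, y, z in cm, then the turn about the tool's y in degrees. A call has 1 to 10 rows; each row shifts and turns the commanded pose from where the row before left it, along the tool's axes as they then stand; what a row does not reach is not made up. A row lasts 1/12 s, in which the tool goes at most 41.7 mm and 7.16 degrees, less where a joint would pass 70% of its speed; a pose out of reach is approached as far as the arm can. A call is refused whole if a number of a shift passes 4.17 or a number of a turn 7.16, either way. A call with a gripper value outside its range is refused whole. The fingers move at their own pace and stop on an object; the grip force is fixed at half the most. Time passes only in rows, so rows that do not move let the fingers close. It gives the time, the measured TCP pose, the force and the opening at its end, in the units of the state.
- env.state(): the state, without advancing time (a new reading comes with each control period).
- env.read_camera(name): name is "scene" or "top" or "wrist"; returns the picture (400x640x3 uint8, blue, green, red); there is no depth.
- env.camera_info(name): a dict with "K" (3x3 intrinsics, pixels), "R" (3x3) and "t" (3): a world point X has camera coordinates R X + t. Camera axes: x right, y down, z forward; pixel columns grow to the right and rows downward; lengths in m; the calibration is good to about 2 mm. A picture is of the moment at which its call begins: read the wrist's pose just before it. camera_info takes no time and is no camera call; for the wrist camera it gives the pose at the moment of the call.
- env.hand_in(): hands the job in, once; it reports no verdict.
The state is a dict: "t": time; "joint_pos": joint angles; "joint_vel": joint speeds; "effort": joint torques, N m; "ee_pos": TCP position; "eef_rot": TCP orientation; "contact_force": force on the tool from outside, world axes, zero at the start; "ft_torque": the same for the moment, N m; "finger_gap": finger opening in m.
Only numpy, scipy, OpenCV 4.12 (cv2) and the standard library are available. Lean on these libraries where they do the work, as an engineer would, in place of code of your own. Each camera call takes 0.05 s, during which the arm holds its last target.

## Task

The office printer's loaded paper cassette is still sticking out: first push it fully shut. Then take the large white gear by its square hub out of its stand, turn it until its cross-shaped stem meshes with the cross slot of the coupling on the printer's open deck, slide it fully home against the spring and keep it pressed down: the job finishes with the robot still holding the gear there, because the spring lifts it out if it is let go. Leave the small gear in its stand and the other things on the desk where they are.

Things in the scene. Friction and masses are not known exactly. Their poses are not given: they have to be found in the camera images.
- printer: the printer, grey and black, fixed to the desk: 380 mm wide (y), 260 mm deep (x). Its front faces -x and is 75 mm tall; the front 150 mm is a flat open deck 75 mm above the desk with a 14 mm higher rim along both sides, the rear 110 mm a black housing 150 mm tall. Origin under its centre, on the desk
- cassette_front (a point): centre of the outer (robot-side) face of the black paper cassette's front panel: upright, 250 mm wide, 54 mm tall (8 to 62 mm above the desk), 8 mm thick. Its x axis points into the printer, the way the cassette is pushed shut. Fully shut, this face still stands 45 mm proud of the printer's front
- cassette (a joint): how far the paper cassette stands open, m: 0 is fully shut (end stop), 0.08 fully open. Slides with about 3 N of friction and stays where it is left
- gear_hub (a point): centre of the square hub of the large white gear, 24 x 24 mm, 38 mm tall, its flats facing along x and y; z up. Grip it a few mm above this point. Under the hub: toothed disc 60 mm in diameter, 10 mm thick, its underside 29 mm below this point; then the stem, 26 mm long, a cross of two bars 24 mm long and 7 mm thick along x and y, narrower in the last 3 mm, tip 55 mm below this point
- gear: the same large gear as a whole (about 60 g), same axes, origin at the tip of its stem. It stands loosely, stem down, in the round hole of its stand, the disc resting on the stand's top
- stand_a: grey stand of the large gear, 70 x 70 mm, 34 mm tall, with a round hole 29 mm wide; fixed to the desk. Origin under its centre. The small gear's stand is alike
- coupling_mouth (a point): centre of the top face of the bare-metal octagonal coupling (40 mm across, 32 mm tall) on the left (+y) part of the printer's deck, 107 mm above the desk; z up. Its dark cross slot has arms along this point's x and y, 28 mm end to end, 9.5 mm wide; the gear fits at any quarter turn. The coupling itself stays put. Gear fully home: disc on this face, hub centre 29 mm above this point
- plunger (a joint): travel of the spring plunger inside the coupling's slot, m, growing downwards: 0 untouched (its top 14 mm below the coupling's top face), 0.012 with the gear fully home. It pushes back with about 4 N at 0 and 10 N at 0.012, and lifts the gear out again if it is let go
- small_gear: the spare small gear, white plastic: toothed disc 40 mm in diameter with a ROUND stem and a round 18 mm hub; stands in the other stand. Not wanted; leave it in its stand. Origin at the tip of its stem
- mug: white mug, 76 mm in diameter, 88 mm tall; leave alone. Origin under its centre
- flask: clear drinking bottle, 64 mm in diameter, 190 mm tall; leave alone. Origin under its centre
- stapler: black stapler with a steel top, 130 mm long, 50 mm tall; leave alone. Origin under its centre, x along its length
- eraser: white pencil eraser in a card sleeve, 46 x 22 mm, 13 mm tall; leave alone. Origin under its centre
- screwdriver: black-handled screwdriver 160 mm long lying on the desk; leave alone. x along its length
- tape: empty cardboard tape core, 90 mm in diameter, 45 mm tall; leave alone. Origin under its centre
There are look-alikes about, which are no part of the job. Leave any blue or turquoise look-alike of the gear alone.

How it is judged (in metres and radians):
On the way, in this order (a step that is already met when the one before it is completed fails the run):
1. the paper cassette is pushed fully shut (value of joint cassette below 0.004 m), for 0.2 s.
2. the large gear is meshed and fully home in the coupling, against the spring (z of gear_hub in the frame of coupling_mouth below 0.0315 m and horizontal distance between gear_hub and coupling_mouth below 0.004 m and angle between gear_hub's own z axis and vertical below 0.08 rad and value of joint plunger above 0.009 m), for 0.2 s.
At the end, for the whole second after the job is handed in: The cassette is within 4 mm of fully shut; the large gear stands upright (within 0.08 rad) in the coupling, centred within 4 mm and its disc within 2.5 mm of the coupling's face, the spring plunger pressed at least 9 mm; the fingers are still on the gear (over 2 N) and it is at rest (all of step 2 and value of joint cassette below 0.004 m and contact force between the fingers and gear above 2 N and linear speed of gear below 0.01 m/s); the arm keeps its last pose, push and grip.
It fails at once if the small gear is lifted out or knocked from its stand (moved over 20 mm) (distance of small_gear from where it was at the start of the episode above 0.02 m).
It fails at once if another thing on the desk is displaced by more than 40 mm (distance of any of mug, flask, stapler, eraser, screwdriver, tape from where it was at the start of the episode above 0.04 m).
It also fails if it takes over 69 s, if anything falls off the work surface, if the arm or the gripper's body presses on something with over 40 N, if the wrist force passes 120 N, or if a joint passes its speed limit or range.

## Working session

There is one attempt and no reset: what is moved stays moved. The work goes in short steps, Python scripts to look and compute and a shell command to move; the robot and the scene stay as the last step left them, time stands still between calls to the robot, and variables do not carry over. Pictures are saved under pics/ and viewed, and the job is handed in when it is done.

```bash
mkdir -p pics; ls
python3 - <<'E'
from workcell import env
import cv2
print(env.state(), env.grasp_offset)
for n in ("scene","top","wrist"):
    i=env.camera_info(n); print(n,i)
    cv2.imwrite(f"pics/{n}0.png",env.read_camera(n))
E
```

```text
pics
{'t': 0.0, 'joint_pos': array([ 6.36973306e+01,  1.50971840e+01, -2.80383113e+00,  7.21571757e+01,
       -1.79117129e-03,  8.11021992e+01]), 'joint_vel': array([ 0.05612461,  0.12278086, -0.03940372,  0.00833869,  0.02345601,
        0.03857772]), 'effort': array([ 1.44756636e-03, -6.37628531e+01,  3.84575450e+01,  1.34190568e-02,
       -5.26838187e-05, -5.15006150e-05]), 'ee_pos': array([0.15692958, 0.50071447, 0.23083958]), 'eef_rot': array([-9.00577676e+01,  7.23090542e-03, -1.74048714e+01]), 'contact_force': array([0.46348515, 0.08829052, 0.48407528]), 'ft_torque': array([-0.00200931, -0.05059031, -0.01895087]), 'finger_gap': 0.08569809978586236} 0.0187
scene {'K': array([[390.64942489,   0.        , 316.94350712],
       [  0.        , 390.64942489, 192.92144198],
       [  0.        ,   0.        ,   1.        ]]), 'R': array([[ 3.17906134e-01,  9.48122189e-01, -6.63792430e-05],
       [ 7.04640282e-01, -2.36313296e-01, -6.69057620e-01],
       [-6.34364061e-01,  2.12650748e-01, -7.43210534e-01]]), 't': array([-0.16116012, -0.32094806,  1.52912401])}
top {'K': array([[397.99580895,   0.        , 328.41404873],
       [  0.        , 397.99580895, 204.37527064],
       [  0.        ,   0.        ,   1.        ]]), 'R': array([[-0.01603512, -0.99960959,  0.02288107],
       [-0.98474589,  0.01182306, -0.17359651],
       [ 0.17325821, -0.02531568, -0.98455102]]), 't': array([-0.03314717,  0.54726261,  1.10185381])}
wrist {'K': array([[349.16361902,   0.        , 323.02650505],
       [  0.        , 349.16361902, 203.27545515],
       [  0.        ,   0.        ,   1.        ]]), 'R': array([[ 0.29941188,  0.95412262, -0.00159719],
       [ 0.90431244, -0.28324641,  0.31935948],
       [ 0.30425571, -0.09706439, -0.9476323 ]]), 't': array([-0.52421413, -0.0409631 ,  0.38152595])}
```

View pics/scene0.png

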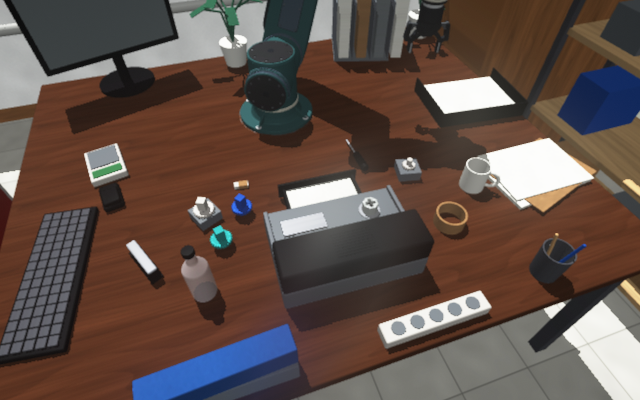

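View pics/top0.png

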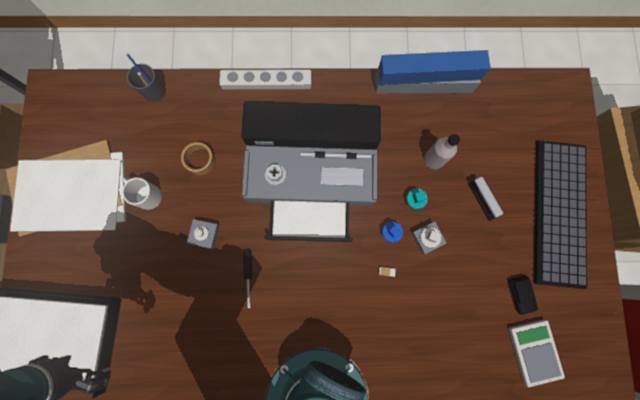

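View pics/wrist0.png

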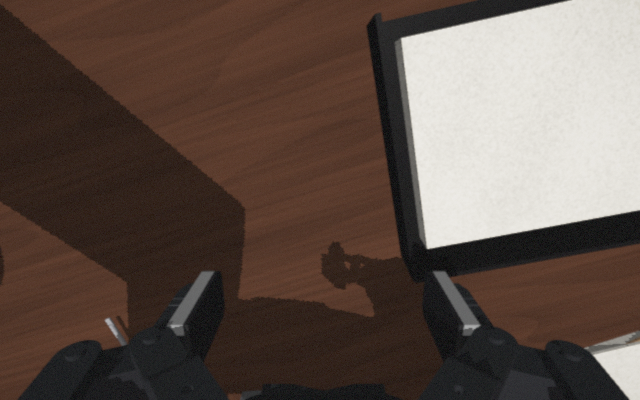

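The top view shows a white gear in a stand at about (430,237) and another in a stand at about (202,233). A blue look-alike is at (392,231) and a turquoise one at (417,197). The coupling is at (275,173) and the cassette front edge near (308,239). I'll enlarge both stands and the coupling to confirm.

Run:
```python
import cv2,numpy as np
t=cv2.imread('pics/top0.png');s=cv2.imread('pics/scene0.png')
def c(im,x,y,r=33,w=390,h=290):
    return cv2.resize(im[y-r*h//w:y+r*h//w, x-r:x+r],(w,h),interpolation=cv2.INTER_CUBIC)
cv2.imwrite('pics/crop1.png',np.vstack([np.hstack([c(t,430,237),c(t,202,233)]),np.hstack([c(s,205,211),c(t,275,173)])]))
cv2.imwrite('pics/crop2.png',cv2.resize(t[190:250,255:365],(800,436),interpolation=cv2.INTER_CUBIC))
```

```text
(no output)
```

View pics/crop1.png

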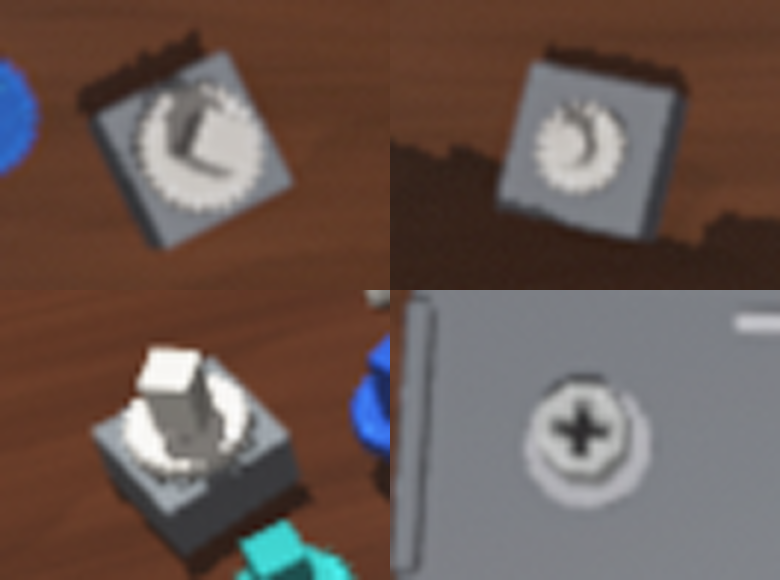

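View pics/crop2.png

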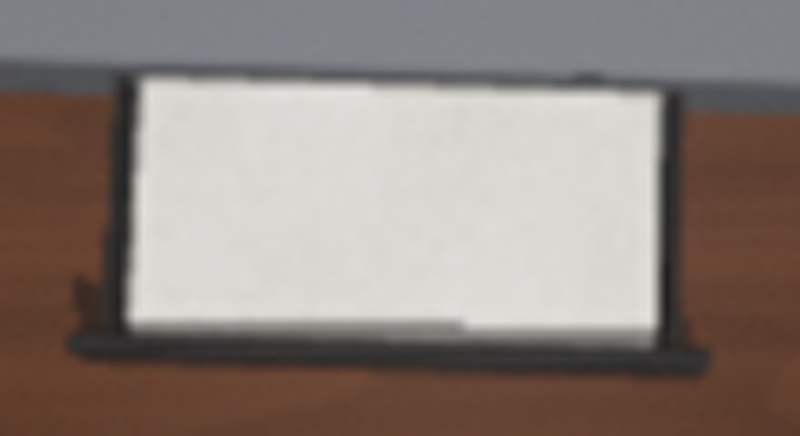

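The large white gear with the square hub is the one at top (430,237). The one at (202,233) has the round hub, so it is the small gear. Next I'll work out positions.

```bash
cat > h.py <<'E'
from workcell import env
import numpy as np
def ray(cam,px,z,info=None):
    i=info or env.camera_info(cam)
    d=i['R'].T@np.linalg.solve(i['K'],[px[0],px[1],1.]); c=-i['R'].T@i['t']
    return c+d*(z-c[2])/d[2]
def proj(cam,X,info=None):
    i=info or env.camera_info(cam)
    p=i['K']@(i['R']@np.asarray(X)+i['t']); return p[:2]/p[2]
E
python3 - <<'E'
from h import *
np.set_printoptions(precision=4,suppress=True)
for c in("top","scene"):
    i=env.camera_info(c);print(c,-i['R'].T@i['t'])
f=66/390
print("panel top corners",ray("top",(264.6,237.),.062),ray("top",(352,240),.062))
# deck coupling top centre crop3: (582-390,430-290)
cp=(275-33+192*f,173-24+140*f);print(cp,"coupling",ray("top",cp,.107))
# arms ends of cross in crop: top/bottom/left/right
for p in((589,398),(575,462),(552,424),(610,436)):
    print(ray("top",(242+(p[0]-390)*f,149+(p[1]-290)*f),.107))
# gear disc centre: crop (200,147), disc top z=.034+.010
print("disc",ray("top",(430-33+200*f,237-24+147*f),.044))
print("hub top from scene", [ray("scene",(205-33+x*f,211-24+(y-290)*f),.082) for x,y in((152,348),(201,350),(193,392),(140,388))])
for x,y in((95,118),(228,52),(293,183),(163,247)):
    print("stand",ray("top",(397+x*f,213+y*f),.034))
for p in ((248,307),(248,250)): print("screwdriver",ray("top",p,.01))
print("blue",ray("top",(392,231),.03),"turq",ray("top",(417,197),.03),"eraser",ray("top",(387,271),.013))
E
```

```text
top [ 0.3475 -0.0117  1.1806]
scene [ 1.2474 -0.2482  0.9217]
panel top corners [0.4536 0.14   0.062 ] [ 0.4417 -0.1052  0.062 ]
(274.4923076923077, 172.69230769230768) coupling [0.6273 0.1086 0.107 ]
[0.6428 0.1055 0.107 ]
[0.6119 0.1118 0.107 ]
[0.6303 0.1227 0.107 ]
[0.6243 0.0955 0.107 ]
disc [ 0.4462 -0.3339  0.044 ]
hub top from scene [array([ 0.4362, -0.3367,  0.082 ]), array([ 0.4451, -0.3144,  0.082 ]), array([ 0.4708, -0.3217,  0.082 ]), array([ 0.4602, -0.3453,  0.082 ])]
stand [ 0.462  -0.2857  0.034 ]
stand [ 0.4938 -0.3536  0.034 ]
stand [ 0.4288 -0.3815  0.034 ]
stand [ 0.3986 -0.3157  0.034 ]
screwdriver [0.2598 0.1917 0.01  ]
screwdriver [0.4213 0.1948 0.01  ]
blue [ 0.469  -0.2253  0.03  ] turq [ 0.569 -0.304  0.03 ] eraser [ 0.3545 -0.2087  0.013 ]
```

```bash
cat >> h.py <<'E'
def delta(x,y,z,yaw=None):
    s=env.state(); p=s['ee_pos']; th=np.radians(s['eef_rot'][2]); d=np.array([x,y,z])-p
    print('t',round(s['t'],2),'pos',p.round(4),'rot',s['eef_rot'].round(2),'gap',round(s['finger_gap'],4),'F',s['contact_force'].round(1))
    print('tool cm: x %.2f y %.2f z %.2f'%(100*(np.cos(th)*d[0]+np.sin(th)*d[1]),-100*d[2],100*(-np.sin(th)*d[0]+np.cos(th)*d[1])), 'turn', None if yaw is None else -(yaw-s['eef_rot'][2]))
E
python3 -m jog '[0,0,0,-3,-4.87, 0,0,0,-3,-4.87, 0,0,0,-3,-4.87]'
python3 -c "
from h import *
delta(.385,.017,.231,-2.8)
print(ray('top',(243,200),.075),ray('top',(376,204),.075))"
```

```text
t: 0.4
ee_pos: [0.1368, 0.4121, 0.2307]
eef_rot: [-90.1, 0.0, -2.5]
contact_force: [0.5, 0.1, 0.5]
finger_gap: 0.0515
t 0.4 pos [0.1368 0.4121 0.2307] rot [-9.005e+01  3.000e-02 -2.520e+00] gap 0.0515 F [0.5 0.1 0.5]
tool cm: x 26.53 y -0.03 z -38.39 turn 0.2845484223015293
[0.55741729 0.19997093 0.075     ] [ 0.54149771 -0.17484215  0.075     ]
```

```bash
python3 -m jog '[0,2.6,0,-3.2,0, 0,2.6,0,-3.2,0, 0,2.6,0,-3.2,0, 0,2.2,0,-3.2,0, 0,2.2,0,-3.2,0, 0,2.2,0,-3.2,0, 0,2.2,0,-3.2,0,0,2.2,0,-3.2,0, 0,2.2,0,-3.2,0, 0,2,0,-3.2,0]'
python3 -m jog '[0,2,0,-3.2,0, 0,1,0,-3,0, 0,0,0,0,0, 0,0,0,0,0]'
python3 - <<'E'
from h import *
import cv2
delta(.385,.017,.231,-2.6)
np.set_printoptions(precision=4,suppress=True)
i=env.camera_info("wrist");cv2.imwrite("pics/w1.png",env.read_camera("wrist"));print(i)
E
```

```text
t: 1.23
ee_pos: [0.3508, 0.0833, 0.2314]
eef_rot: [-90.0, -0.0, -2.8]
contact_force: [1.0, 0.5, -0.3]
finger_gap: -0.0003
t: 1.57
ee_pos: [0.3773, 0.0206, 0.231]
eef_rot: [-90.0, 0.0, -3.0]
contact_force: [-0.7, -0.5, -0.9]
finger_gap: -0.0002
t 1.57 pos [0.3773 0.0206 0.231 ] rot [-8.999e+01  5.000e-02 -3.000e+00] gap -0.0002 F [-0.7 -0.5 -0.9]
tool cm: x 0.79 y 0.00 z -0.32 turn -0.4014644180866651
{'K': array([[349.1636,   0.    , 323.0265],
       [  0.    , 349.1636, 203.2755],
       [  0.    ,   0.    ,   1.    ]]), 'R': array([[ 0.0526,  0.9986, -0.0005],
       [ 0.9466, -0.0497,  0.3186],
       [ 0.3182, -0.0173, -0.9479]]), 't': array([-0.0403, -0.3968,  0.2612])}
```

View pics/w1.png

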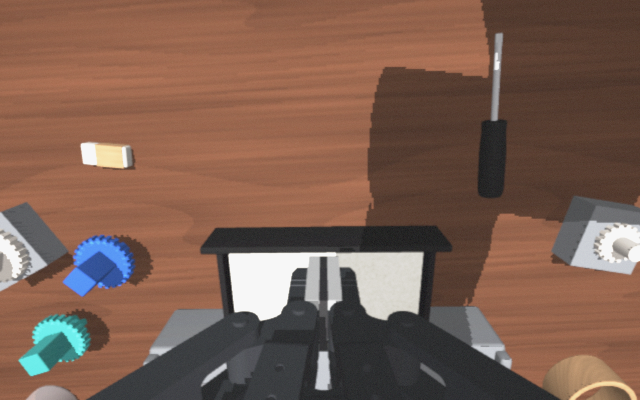

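```bash
python3 -m jog '[0,0,4,-0.1,0, 0,0,4,-0.1,0, 0,0,4,-0.1,0, 0,0,4,0,0, 0,0,3.5,0,0, 0,0,0,0,0, 0,1,0,0,0, 0,1,0,0,0, 0,1,0,0,0, 0,1,0,0,0]'
python3 -c "
from h import *
delta(.4936,.017,.035,-2.6)"
```

```text
t: 2.45
ee_pos: [0.4197, 0.0168, 0.038]
eef_rot: [-90.0, -0.2, -2.8]
contact_force: [-0.1, 0.5, 0.7]
finger_gap: 0.0001
t 2.45 pos [0.4197 0.0168 0.038 ] rot [-90.02  -0.2   -2.77] gap 0.0001 F [-0.1  0.5  0.7]
tool cm: x 7.38 y 0.30 z 0.37 turn -0.1697930039611406
```

```bash
python3 -m jog '[0,1,0,0,0, 0,1,0,0,0, 0,1,0,0,0, 0,1,0,0,0, 0,1,0,0,0, 0,1,0,0,0]'
python3 -m jog '[0,0.5,0,0,0, 0,0.4,0,0,0, 0,0,0,0,0]'
python3 -c "
from h import *
delta(.4936,.017,.035,-2.6)"
```

```text
t: 2.95
ee_pos: [0.4776, 0.0141, 0.0362]
eef_rot: [-90.0, 0.0, -2.8]
contact_force: [-3.8, 1.7, 2.3]
finger_gap: 0.0002
t: 3.2
ee_pos: [0.4868, 0.0134, 0.0362]
eef_rot: [-90.0, -0.0, -2.8]
contact_force: [-0.0, 1.0, 0.6]
finger_gap: -0.0002
t 3.2 pos [0.4868 0.0134 0.0362] rot [-9.001e+01 -3.000e-02 -2.800e+00] gap -0.0002 F [-0.   1.   0.6]
tool cm: x 0.67 y 0.12 z 0.39 turn -0.19859509781764917
```

```bash
python3 -m jog '[0,0.2,0,0,0, 0,0.2,0,0,0, 0,0.2,0,0,0]'; python3 -m jog '[0,0.2,0,0,0, 0,0.2,0,0,0]'; python3 -m jog '[0,0.2,0,0,0, 0,0.2,0,0,0]'
```

```text
t: 3.45
ee_pos: [0.4915, 0.0132, 0.0363]
eef_rot: [-90.0, 0.0, -2.8]
contact_force: [-3.1, -0.2, -0.1]
finger_gap: 0.0
t: 3.62
ee_pos: [0.4957, 0.013, 0.0362]
eef_rot: [-90.0, 0.0, -2.8]
contact_force: [-2.5, 1.0, 0.1]
finger_gap: -0.0001
t: 3.78
ee_pos: [0.4992, 0.0129, 0.0361]
eef_rot: [-90.0, 0.1, -2.8]
contact_force: [-17.2, -0.9, 13.1]
finger_gap: 0.0002
```

```bash
python3 -m jog '[0,0,0,0,0, 0,0,0,0,0, 0,0,0,0,0]';python3 -m jog '[0,0.2,0,0,0, 0,0,0,0,0, 0,0,0,0,0]'
python3 - <<'E'
from h import *
import cv2
cv2.imwrite("pics/t2.png",cv2.resize(env.read_camera("top")[90:260,230:390],(752,799)[:1]+(590,)))
E
```

```text
t: 4.03
ee_pos: [0.4991, 0.013, 0.0361]
eef_rot: [-90.0, 0.1, -2.8]
contact_force: [-7.1, -0.6, 2.0]
finger_gap: -0.0001
t: 4.28
ee_pos: [0.4991, 0.013, 0.0359]
eef_rot: [-90.0, 0.3, -2.8]
contact_force: [-18.0, -0.7, 11.0]
finger_gap: -0.0002
```

View pics/t2.png

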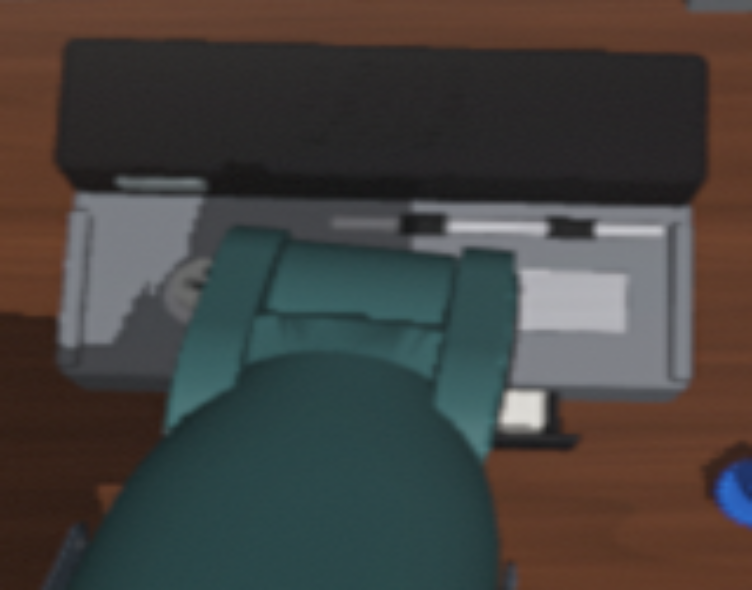

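```bash
python3 -c "
from h import *
print(ray('top',(230+577/4.7,90+435/3.47),.062), ray('top',(230+690/4.7,90+385/3.47),.075))"
python3 -m jog '[0,-1,0,0,0, 0,-3,0,0,0, 0,-3,0,0,0, 0,-2,-2,0,0, 0,0,-4,0,0, 0,0,-4,0,0, 0,0,-4,-3,3, 0,0,-4,-3,4, 0,0,-1.5,-3,4,0,0,0,-3,4]'
python3 -c "
from h import *
delta(.38,-.32,.231,-19)"
```

```text
[ 0.51176365 -0.10925531  0.062     ] [ 0.55024181 -0.17746361  0.075     ]
t: 5.17
ee_pos: [0.3977, -0.0932, 0.2216]
eef_rot: [-90.0, -0.4, -17.9]
contact_force: [-0.1, -0.0, -0.2]
finger_gap: 0.0001
t 5.17 pos [ 0.3977 -0.0932  0.2216] rot [-90.04  -0.42 -17.92] gap 0.0001 F [-0.1 -0.  -0.2]
tool cm: x 5.30 y -0.94 z -22.12 turn 1.0754279892896044
```

```bash
python3 -m jog '[5,0,-0.2,-3,0, 5,0,-0.2,-3,0, 5,0,-0.2,-3,0, 5,0,-0.2,-3,0, 8.5,1,-0.1,-3,0, 8.5,1,0,-3,0, 8.5,0,0,-2,0,8.5,0,0,0,0,8.5,0,0,0,0,8.5,0,0,0,0]'
python3 - <<'E'
from h import *
import cv2,json
delta(.38,-.32,.231,-19)
i=env.camera_info("wrist");cv2.imwrite("pics/w3.png",env.read_camera("wrist"))
np.savez("w3.npz",**i)
cv2.imwrite("pics/t3.png",cv2.resize(env.read_camera("top")[90:260,230:390],(752,590)))
E
```

```text
t: 6.0
ee_pos: [0.3539, -0.2876, 0.2271]
eef_rot: [-90.0, -0.0, -17.8]
contact_force: [-0.5, 0.6, 0.9]
finger_gap: 0.0851
t 6.0 pos [ 0.3539 -0.2876  0.2271] rot [-9.000e+01 -3.000e-02 -1.781e+01] gap 0.0851 F [-0.5  0.6  0.9]
tool cm: x 3.47 y -0.39 z -2.28 turn 1.1924723479653707
```

View pics/w3.png

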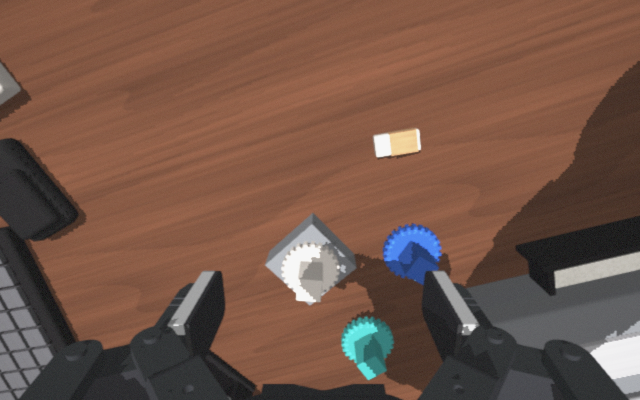

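View pics/t3.png

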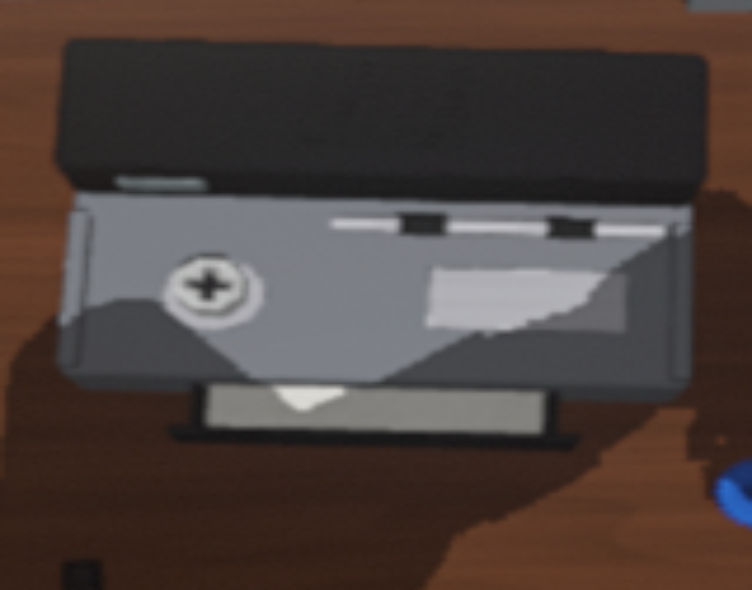

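Run:
```python
import cv2
im=cv2.imread("pics/w3.png");cv2.imwrite("pics/w3c.png",cv2.resize(im[205:315,255:375],(654,600),interpolation=cv2.INTER_CUBIC))
```

```text
(no output)
```

View pics/w3c.png

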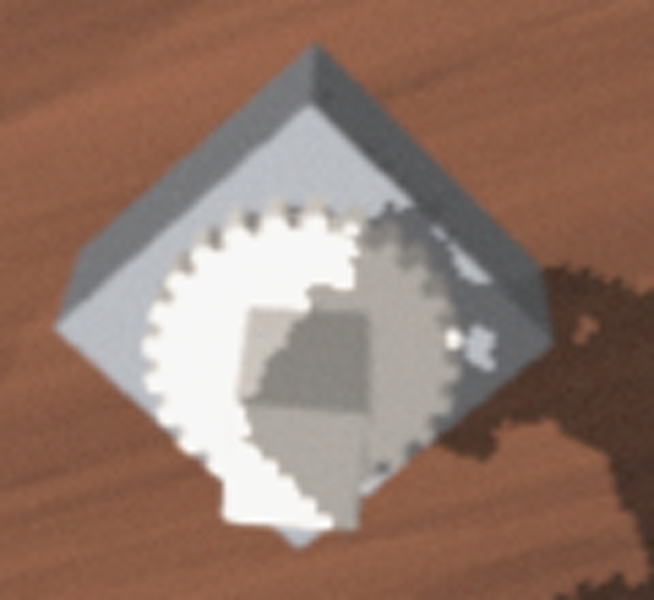

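Run:
```python
from h import *
i=dict(np.load("w3.npz"));f=120/654
P=lambda p,z:ray("",(255+p[0]*f,205+p[1]*f),z,i)
T=np.array([P(p,.082) for p in((238,404),(366,412),(358,528),(224,520))]);B=np.array([P(p,.044) for p in((247,310),(372,312))])
print(T.round(4),T.mean(0).round(4),B.round(4))
for V in (T,B):
  for a in range(len(V)-1 if len(V)>2 else 1):
    d=V[a+1]-V[a];print(np.linalg.norm(d[:2]).round(4),np.degrees(np.arctan2(d[1],d[0])).round(1))
S=np.array([P(p,.034) for p in((308,105),(55,325),(553,342))]);print(S,(S[1]+S[2])/2)
```

```text
[[ 0.4321 -0.3371  0.082 ]
 [ 0.4403 -0.3166  0.082 ]
 [ 0.4621 -0.3251  0.082 ]
 [ 0.4533 -0.3471  0.082 ]] [ 0.447  -0.3314  0.082 ] [[ 0.4339 -0.3386  0.044 ]
 [ 0.4417 -0.3159  0.044 ]]
0.0221 68.1
0.0234 -21.3
0.0237 -111.8
0.024 71.2
[[ 0.40110645 -0.31566078  0.034     ]
 [ 0.43033013 -0.37822506  0.034     ]
 [ 0.46413098 -0.28534811  0.034     ]] [ 0.44723056 -0.33178658  0.034     ]
```

```bash
python3 -m jog '[8.5,2,0,-0.3,2.7, 8.5,3,0,-0.3,0, 8.5,3,1,-0.3,0, 8.5,2,3,0,0, 8.5,0,3,0,0]'
python3 -c "
from h import *
delta(.4468,-.3325,.051,-20.5)"
```

```text
t: 6.52
ee_pos: [0.4486, -0.3315, 0.1564]
eef_rot: [-90.1, -0.2, -20.4]
contact_force: [0.5, 0.9, -1.2]
finger_gap: 0.0848
t 6.52 pos [ 0.4486 -0.3315  0.1564] rot [-90.07  -0.21 -20.38] gap 0.0848 F [ 0.5  0.9 -1.2]
tool cm: x -0.13 y 10.54 z -0.16 turn 0.12091595103162334
```

```bash
python3 -m jog '[8.5,-0.15,3,-0.15,0, 8.5,0,3,0,0, 8.5,0,2,0,0, 8.5,0,1.5,0,0, 8.5,0,1,0,0,8.5,0,0,0,0]'
python3 - <<'E'
from h import *
import cv2
delta(.4468,-.3325,.051,-20.5)
cv2.imwrite("pics/w4.png",env.read_camera("wrist"))
E
```

```text
t: 7.02
ee_pos: [0.4425, -0.3302, 0.0506]
eef_rot: [-89.9, 0.1, -20.4]
contact_force: [-0.1, 0.1, -0.5]
finger_gap: 0.085
t 7.02 pos [ 0.4425 -0.3302  0.0506] rot [-89.94   0.12 -20.44] gap 0.085 F [-0.1  0.1 -0.5]
tool cm: x 0.48 y -0.04 z -0.07 turn 0.05945577027657478
```

View pics/w4.png

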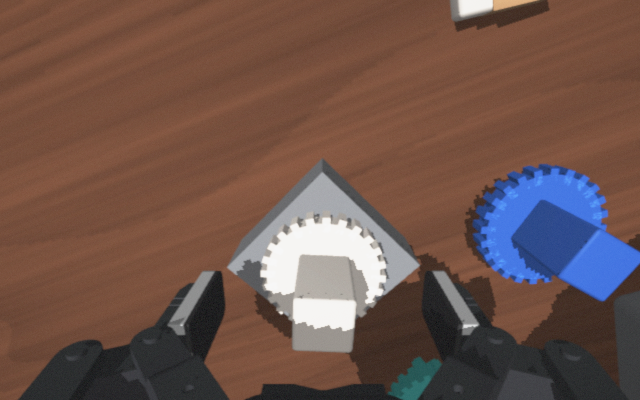

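The hub at (323,310) sits centred between the open pads with its flats parallel to them. I'll move 4 mm forward and close.

```bash
python3 -m jog '[8.5,0.4,0,-0.05,0, 8.5,0,0,0,0, 2,0,0,0,0, 2,0,0,0,0, 2,0,0,0,0, 1.5,0,0,0,0, 1.5,0,0,0,0, 1.5,0,0,0,0,1.5,0,0,0,0,1.5,0,0,0,0]'
python3 - <<'E'
from h import *
import cv2
delta(.4468,-.3325,.051,-20.5)
i=env.camera_info("wrist");np.savez("w5.npz",**i)
cv2.imwrite("pics/w5.png",env.read_camera("wrist"))
E
```

```text
t: 7.9
ee_pos: [0.4465, -0.3334, 0.0522]
eef_rot: [-90.0, -0.0, -20.5]
contact_force: [-2.0, -0.2, 5.7]
finger_gap: 0.0233
t 7.9 pos [ 0.4465 -0.3334  0.0522] rot [-9.001e+01 -2.000e-02 -2.050e+01] gap 0.0233 F [-2.  -0.2  5.7]
tool cm: x -0.01 y 0.12 z 0.10 turn 0.0016749394632391557
```

View pics/w5.png

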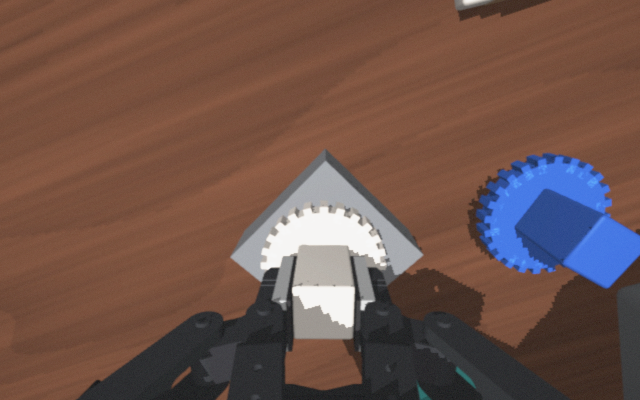

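```bash
python3 -m jog '[1.5,0,-1,0,0, 1.5,0,-2,0,0, 1.5,0,-3,0,0, 1.5,0,-3,0,0, 1.5,0,-3,0,0, 1.5,0,-3,0,0, 1.5,0,0,0,0,1.5,0,0,0,0]'
python3 - <<'E'
from h import *
import cv2
delta(.6273,.1086,.21,-12)
i=env.camera_info("wrist");np.savez("w6.npz",**i)
cv2.imwrite("pics/w6.png",env.read_camera("wrist"))
E
```

```text
t: 8.62
ee_pos: [0.4469, -0.3337, 0.2036]
eef_rot: [-90.1, -0.2, -20.5]
contact_force: [-0.8, -0.8, -1.6]
finger_gap: 0.0229
t 8.62 pos [ 0.4469 -0.3337  0.2036] rot [-90.07  -0.15 -20.49] gap 0.0229 F [-0.8 -0.8 -1.6]
tool cm: x 1.41 y -0.64 z 47.75 turn -8.494131681205168
```

View pics/w6.png

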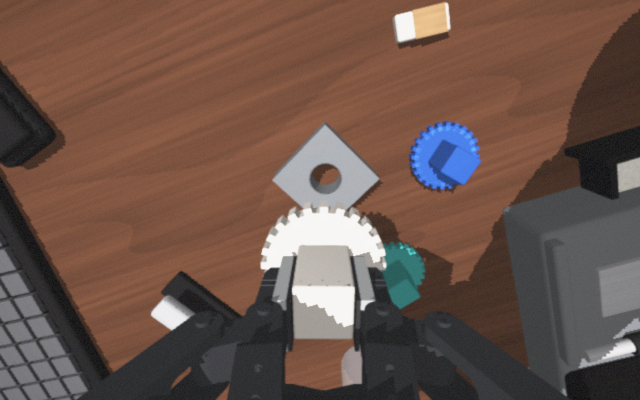

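```bash
python3 -m jog '[1.5,0.1,-1,3.5,0, 1.5,0.1,-1,4,0, 1.5,0.1,-1,4,0, 1.5,0.1,-1,4,0, 1.5,0.1,0,4,0, 1.5,0.1,0,4,0, 1.5,0.1,0,4,0, 1.5,0.1,0,4,0, 1.5,0.1,0,4,0, 1.5,0.1,0,4,0]'
python3 -m jog '[1.5,0.1,0,4,0, 1.5,0.1,0,3,0, 1.5,0,0,1,-4.25, 1.5,0,0,0,-4.25, 1.5,0,0,0,0, 1.5,0,0,0,0, 1.5,0,0,0,0]'
python3 - <<'E'
from h import *
import cv2
delta(.6273,.1086,.24,-12)
i=env.camera_info("wrist");np.savez("w7.npz",**i)
cv2.imwrite("pics/w7.png",env.read_camera("wrist"))
E
```

```text
t: 9.5
ee_pos: [0.5939, 0.0354, 0.2406]
eef_rot: [-90.0, 0.1, -20.5]
contact_force: [0.2, -1.1, -0.8]
finger_gap: 0.0234
t: 10.08
ee_pos: [0.6236, 0.107, 0.2414]
eef_rot: [-90.0, 0.1, -12.2]
contact_force: [-0.3, 1.2, -1.4]
finger_gap: 0.0233
t 10.08 pos [0.6236 0.107  0.2414] rot [-9.002e+01  6.000e-02 -1.217e+01] gap 0.0233 F [-0.3  1.2 -1.4]
tool cm: x 0.32 y 0.14 z 0.23 turn -0.1662555868818849
```

View pics/w7.png

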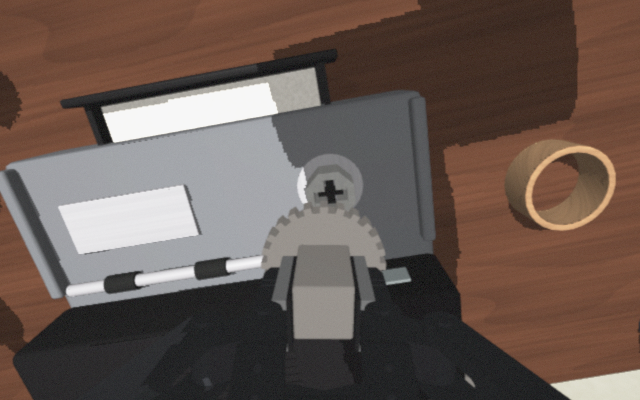

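Run:
```python
import cv2,numpy as np
im=cv2.imread("pics/w7.png")[165:220,295:365]
im=cv2.convertScaleAbs(im,alpha=1.8)
cv2.imwrite("pics/w7c.png",cv2.resize(im,(700,550),interpolation=cv2.INTER_CUBIC))
```

```text
(no output)
```

View pics/w7c.png

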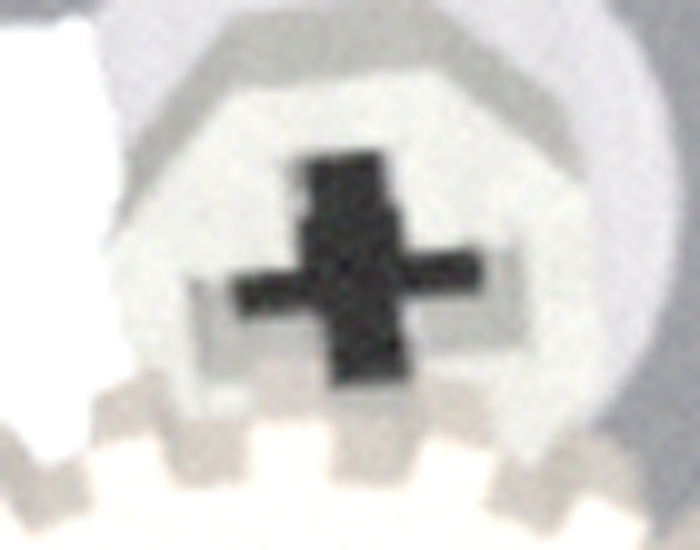

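Run:
```python
from h import *
i=dict(np.load("w7.npz"))
P=lambda p,z=.107:ray("",(295+p[0]/10,165+p[1]/10),z,i)
L=P((196,328));R=P((527,293));U=P((337,152))
print(L,R,U,(L+R)/2)
d=R-L;print(np.linalg.norm(d),np.degrees(np.arctan2(-d[0],d[1])))
c=(L+R)/2; e=c-U;print(np.linalg.norm(e),np.degrees(np.arctan2(e[1],e[0])))
# hub in hand: top z = TCP z -.0522+.082
z=env.state()['ee_pos'][2]-.0522+.082
H=np.array([ray("",p,z,i) for p in((294,285),(354.5,285),(352.5,338.5),(294,339))]);print(H,H.mean(0),env.state()['ee_pos'])
# octagon: left extent/ right extent
print(P((115,240)),P((590,190)))
```

```text
[0.62760318 0.09869586 0.107     ] [0.63041993 0.12624103 0.107     ] [0.61526543 0.11330287 0.107     ] [0.62901156 0.11246844 0.107     ]
0.02768881226773172 -5.838738363181849
0.013771425515163721 -3.473729118891793
[[0.60880963 0.0991103  0.27138467]
 [0.61352473 0.12101631 0.27138467]
 [0.63698918 0.11585313 0.27138467]
 [0.63239639 0.09336076 0.27138467]] [0.62292998 0.10733513 0.27138467] [0.62369792 0.10693611 0.24158467]
[0.61874348 0.09381882 0.107     ] [0.62280844 0.13298164 0.107     ]
```

```bash
python3 -m jog '[1.5,2,0,0.3,-2, 1.5,1.5,0,0.3,-2, 1.5,0,0,0,0, 1.5,0,0,0,0, 1.5,0,0,0,0]'
python3 - <<'E'
from h import *
import cv2
delta(.6273,.1086,.24,-8)
i=env.camera_info("wrist");np.savez("w8.npz",**i)
im=env.read_camera("wrist");cv2.imwrite("pics/w8.png",im)
p=proj("wrist",(.628,.111,.107),i).round().astype(int);print(p)
c=im[p[1]-27:p[1]+28,p[0]-35:p[0]+35];print(p[0]-35,p[1]-27)
cv2.imwrite("pics/w8c.png",cv2.resize(cv2.convertScaleAbs(c,alpha=1.8),(700,550),interpolation=cv2.INTER_CUBIC))
t=env.read_camera("top");cv2.imwrite("pics/t8.png",t)
E
```

```text
t: 10.55
ee_pos: [0.659, 0.1062, 0.2419]
eef_rot: [-90.0, 0.0, -8.1]
contact_force: [0.5, -0.4, -0.3]
finger_gap: 0.0229
t 10.55 pos [0.659  0.1062 0.2419] rot [-9.0e+01  2.0e-02 -8.1e+00] gap 0.0229 F [ 0.5 -0.4 -0.3]
tool cm: x -3.18 y 0.19 z -0.21 turn -0.1020066414402212
[324 153]
289 126
```

View pics/w8c.png

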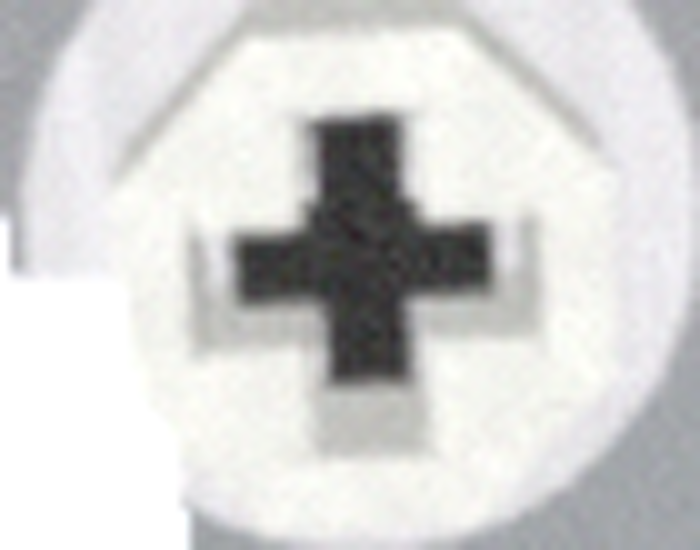

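Run:
```python
from h import *
import cv2
i=dict(np.load("w8.npz"))
P=lambda p,z=.107:ray("",(289+p[0]/10-.45,126+p[1]/10-.45),z,i)
L=P((193,288));R=P((540,272));U=P((352,115));D=P((374,453))
print((L+R)/2,(U+D)/2)
d=R-L;print(np.linalg.norm(d),np.degrees(np.arctan2(-d[0],d[1])))
e=D-U;print(np.linalg.norm(e),np.degrees(np.arctan2(e[1],e[0])))
print("hub tcp",env.state()['ee_pos'])
t=cv2.imread("pics/t3.png")
c=cv2.imread("pics/top0.png")[158:188,258:292]
cv2.imwrite("pics/t0c.png",cv2.resize(c,(680,600),interpolation=cv2.INTER_CUBIC))
```

```text
[0.62825827 0.11220068 0.107     ] [0.62875138 0.11187271 0.107     ]
0.02782624298666782 -5.4526146619548035
0.027349969907475246 -4.326288712549728
hub tcp [0.65894767 0.10640377 0.24224456]
```

View pics/t0c.png

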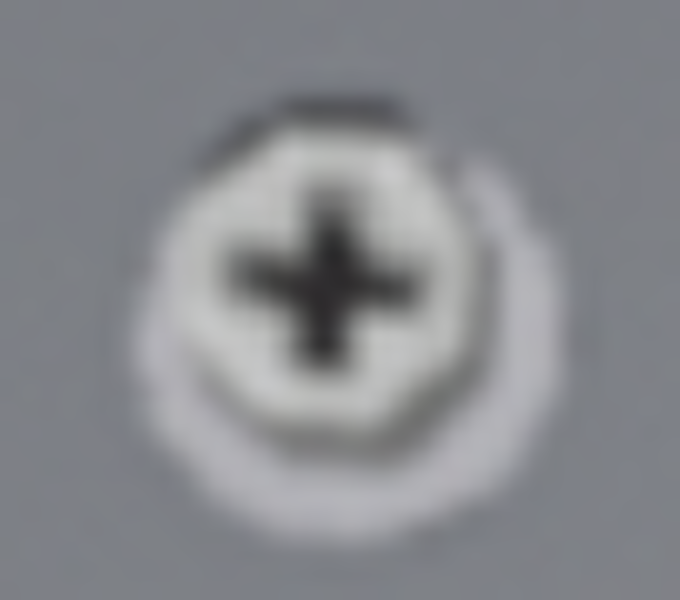

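```bash
python3 -m jog '[1.5,-1.5,2,0,-1.5, 1.5,-1.5,2,0,-1.5, 1.5,0,2,0,0, 1.5,0,1.5,0,0, 1.5,0,0,0,0, 1.5,0,0,0,0]'
python3 -c "
from h import *
delta(.6293,.1117,.157,-5)"
```

```text
t: 11.15
ee_pos: [0.6291, 0.1103, 0.1672]
eef_rot: [-90.0, 0.0, -5.0]
contact_force: [0.3, 0.4, 0.0]
finger_gap: 0.0228
t 11.15 pos [0.6291 0.1103 0.1672] rot [-9.001e+01  4.000e-02 -5.020e+00] gap 0.0228 F [0.3 0.4 0. ]
tool cm: x 0.01 y 1.02 z 0.14 turn -0.020958576721930022
```

```bash
python3 -m jog '[1.5,0,0.6,0.14,0, 1.5,0,0,0,0, 1.5,0,0,0,0]'
python3 - <<'E'
from h import *
import cv2
delta(.6293,.1117,.145,-5)
w=env.read_camera("wrist");s=env.read_camera("scene")
cv2.imwrite("pics/w9.png",np.hstack([cv2.resize(w[130:290,230:420],(400,337)),cv2.resize(s[180:240,340:410],(393,337),interpolation=cv2.INTER_CUBIC)]))
E
```

```text
t: 11.4
ee_pos: [0.6301, 0.1118, 0.1614]
eef_rot: [-90.0, -0.0, -5.0]
contact_force: [-0.1, 0.1, 0.0]
finger_gap: 0.023
t 11.4 pos [0.6301 0.1118 0.1614] rot [-9.e+01 -3.e-02 -5.e+00] gap 0.023 F [-0.1  0.1  0. ]
tool cm: x -0.08 y 1.64 z -0.02 turn 0.0028034646112056194
```

View pics/w9.png

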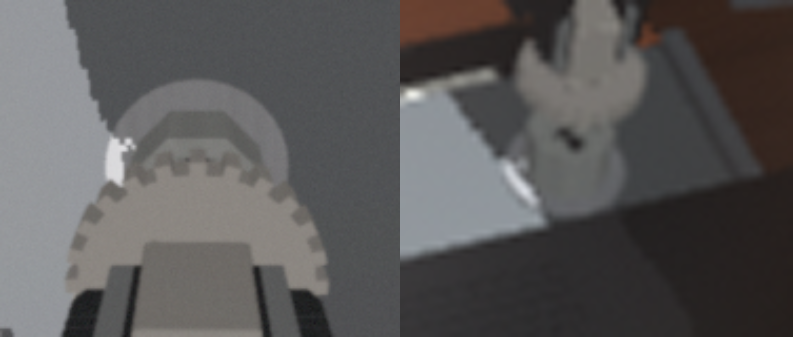

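```bash
python3 -m jog '[1.5,-0.08,0.5,0,0, 1.5,0,0.3,0,0, 1.5,0,0.2,0,0, 1.5,0,0,0,0]'
python3 -m jog '[1.5,0,0.2,0,0, 1.5,0,0.2,0,0, 1.5,0,0,0,0]'
```

```text
t: 11.83
ee_pos: [0.6288, 0.1118, 0.1503]
eef_rot: [-90.0, 0.1, -5.0]
contact_force: [0.0, 0.4, -0.5]
finger_gap: 0.0233
t: 12.08
ee_pos: [0.6289, 0.1118, 0.1466]
eef_rot: [-90.0, 0.0, -5.0]
contact_force: [-0.2, 0.3, -0.6]
finger_gap: 0.023
```

```bash
python3 -m jog '[1.5,0,0.3,0,0, 1.5,0,0.3,0,0, 1.5,0,0,0,0]'
python3 -m jog '[1.5,0,0.3,0,0, 1.5,0,0.2,0,0, 1.5,0,0,0,0]'
python3 -m jog '[1.5,0,0.3,0,0, 1.5,0,0.2,0,0, 1.5,0,0,0,0]'
```

```text
t: 12.33
ee_pos: [0.6288, 0.1118, 0.1403]
eef_rot: [-90.0, 0.0, -5.0]
contact_force: [-0.2, 0.6, -2.0]
finger_gap: 0.0232
t: 12.58
ee_pos: [0.6291, 0.1118, 0.1358]
eef_rot: [-90.0, -0.0, -5.0]
contact_force: [-0.1, -0.7, 4.0]
finger_gap: 0.0231
t: 12.83
ee_pos: [0.6292, 0.1118, 0.131]
eef_rot: [-90.0, -0.0, -5.0]
contact_force: [-0.1, 1.2, 6.2]
finger_gap: 0.0231
```

```bash
python3 -m jog '[1.5,0,0.2,0,0, 1.5,0,0.2,0,0, 1.5,0,0,0,0]'
python3 -m jog '[1.5,0,0.15,0,0, 1.5,0,0,0,0, 1.5,0,0,0,0]'
python3 -m jog '[1.5,0,0.1,0,0, 1.5,0,0,0,0, 1.5,0,0,0,0]'
```

```text
t: 13.08
ee_pos: [0.6292, 0.1119, 0.1272]
eef_rot: [-90.0, -0.0, -5.0]
contact_force: [-1.2, -1.0, 8.1]
finger_gap: 0.0233
t: 13.33
ee_pos: [0.6293, 0.1118, 0.1261]
eef_rot: [-90.0, -0.1, -5.0]
contact_force: [-2.2, -0.1, 8.4]
finger_gap: 0.0229
t: 13.58
ee_pos: [0.6293, 0.1118, 0.1252]
eef_rot: [-90.0, -0.1, -5.0]
contact_force: [-2.5, 0.5, 9.7]
finger_gap: 0.023
```

```bash
python3 -m jog '[1.5,0,0.1,0,0, 1.5,0,0,0,0, 1.5,0,0,0,0]'
python3 -m jog '[1.5,0,0.1,0,0, 1.5,0,0,0,0, 1.5,0,0,0,0]'
```

```text
t: 13.83
ee_pos: [0.6294, 0.1119, 0.1251]
eef_rot: [-90.0, -0.1, -5.0]
contact_force: [-4.9, -0.2, 20.4]
finger_gap: 0.0232
t: 14.08
ee_pos: [0.6295, 0.1118, 0.125]
eef_rot: [-90.0, -0.2, -5.0]
contact_force: [-8.3, -1.4, 30.0]
finger_gap: 0.0228
```

Disc contact: z has stopped at 0.125 m, which is the height predicted for fully home, and the force is rising. I'll ease off slightly and check by eye.

```bash
python3 -m jog '[1.5,0,-0.1,0,0, 1.5,0,0,0,0, 1.5,0,0,0,0, 1.5,0,0,0,0]'
python3 - <<'E'
from h import *
import cv2
w=env.read_camera("wrist");s=env.read_camera("scene");t=env.read_camera("top")
cv2.imwrite("pics/w10.png",np.vstack([np.hstack([cv2.resize(w[130:290,230:420],(400,300)),cv2.resize(s[170:240,330:420],(400,300),interpolation=cv2.INTER_CUBIC)]),np.hstack([cv2.resize(t[140:260,180:340],(400,300)),cv2.resize(s,(400,300))])]))
print(env.state()['contact_force'],env.state()['ee_pos'],env.state()['t'])
E
```

```text
t: 14.42
ee_pos: [0.6294, 0.1119, 0.1251]
eef_rot: [-90.0, -0.1, -5.0]
contact_force: [-6.1, -0.4, 20.4]
finger_gap: 0.0229
[-5.27896199 -0.6634393  20.57829745] [0.62937516 0.11186812 0.12510628] 14.5667
```

View pics/w10.png

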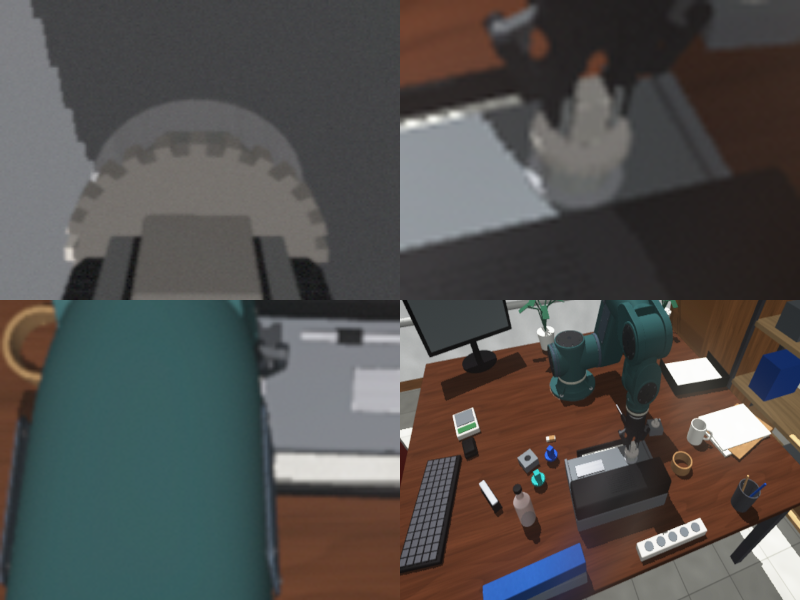

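```bash
python3 -c "
from workcell import env
print(env.hand_in())"
```

```text
the job is handed in; nothing more can be done
None
```

I pushed the cassette shut, seated the large white gear in the coupling, and handed the job in at about 14.6 s with the robot still holding the gear down.

**Cassette:** I pushed with the fingers shut until they stopped moving at x = 0.499 m and the force rose to about 18 N. The panel face was then at about 0.510 m, which is where it should be if it stands 45 mm proud of the printer front. My estimate of the printer front was only good to several millimetres (0.550 to 0.555 m), so the stop is the stronger evidence.

**Gear:** I gripped it by its square hub and turned it to the slot's angle, -5°. It slid in without side force and met the spring at the expected height. It stopped at TCP z = 0.125 m, the height predicted for fully home. After I eased off from about 30 N, it was held with about 20 N of push and an opening of 23 mm. The pictures show the disc on the coupling's face.

**Disagreement between cameras:** the overhead camera put the slot at about -12° and about 4 mm to one side. Two wrist views agreed with each other instead, so I used those, and the clean fit bore them out.

The small gear, the look-alikes and the other things on the desk were not touched.

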